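# Let the sole jig out one hole and load a child's clog sole

## Task

The sole jig on the bench is still set for an infant's clog. Squeeze the twin spring buttons of its telescoping toe stop, slide the sleeve back towards the end bracket just one hole, until both buttons click out again through the next pair of holes, and never force the sleeve against the buttons. Then lay the small clog sole flat and straight in the jig, right way up, heel to the heel block between its two dowels and toe to the toe stop, let go of it, and leave the other things on the bench where they are.

Things in the scene. Friction and masses are not known exactly. Their poses are not given: they have to be found in the camera images.
- jig: (Sizes here in mm.) Sole jig, fixed: plywood board 470 x 120 x 18. Origin: middle of the board's underside; x runs along it from heel block to end bracket, z up. Heel block's face at x=-195 (block 45 tall). Heel dowels 12 dia, 26 tall, at x=-165, y=+-40. Square inner tube 25 wide, axis along x at y=0, z=68, from x=45 to an upright bracket at x=202. Sole bed: board top, z=18.
- sleeve (a joint): Slide of the outer tube (sleeve) along the jig's x, m: 0 = locked in its first hole pair (start); grows towards the end bracket. Next click 38 to 66 mm on, differs from jig to jig: to be felt. Aluminium, 32 wide and high, wall 3, from about 110 before the first hole pair to 28 behind it; 3 hole pairs, 14.5 dia, in its two sides. Drags 5 to 8 N. Play +-1.3 mm when locked.
- button_a (a joint): Spring button on the jig's +y side of the inner tube, m pressed in: 0 = fully out (locks), 0.005 = flush with the sleeve's side, 0.008 = under its wall. 12 dia, blunt cone nose, stands 5 proud, at jig x=62, z=68; does not travel with the sleeve. Spring 2.5 N, 4 N at flush. Held flush while the sleeve is moved along, with 15 to 25 N, its nose slips under the wall.
- button_b (a joint): The same button on the jig's -y side; press both at once. Tip to tip they measure 42 across, 32 squeezed flush. Standing out, they lock the sleeve: pushing it on against one with over 10 N (some 25 N on the sleeve) is forcing it. When they click out the drag drops for some mm, then the sleeve stops dead.
- button_a_tip (a point): Tip of button_a, where a finger presses it (goes in with it).
- button_b_tip (a point): Tip of button_b.
- toe_face (a point): Point at mid width on the toe stop's rubber face, 38 above the bench; it looks to the heel block. The stop is a plate 60 wide, 10 thick, from 22 to 88 above the bench, on the sleeve's end; it moves with the sleeve.
- child_sole: Small wooden clog sole, loose, 178 long, 68 wide at the ball, 46 at the waist, 27 to 37 thick, about 150 g. Origin: on the underside's plane at mid length and mid width; x from heel to toe, z up.
- sole_waist (a point): Middle of the sole's waist, 14 mm behind its origin and 20 above the underside: the place to grasp it across (46 mm wide).
- sole_toe (a point): Front end of the sole, at the toe (89 mm before the origin).
- adult_sole_a: Grown-up's clog sole, 255 long, a bystander.
- adult_sole_b: Another grown-up's clog sole, 262 long, a bystander.
- hammer: Hammer, 290 long, a bystander.
- brush: Hand brush, a bystander.
- nail_jar: Glass jar with a steel cap, 64 dia, 85 tall, a bystander.
- tack_tin: Round steel tin, 76 dia, 50 tall, a bystander.
- size_stick: Wooden measuring stick, 260 long, a bystander.
- offcut: Block of wood, 100 x 55 x 45, a bystander.
Not all that is in view belongs to the job. What is shaped like the child_sole but orange is not meant.

How it is judged (in metres and radians):
On the way:
1. the sleeve has clicked into the next hole pair: both buttons fully out, the sleeve one hole back, before the small sole is taken (value of joint sleeve between 0.03 and 0.073 m and value of joint each of button_a, button_b below 0.0015 m and distance of child_sole from where it was at the start of the episode below 0.05 m), for 0.2 s.
At the end, for the whole second after the job is handed in: Sleeve locked in the second hole pair (30 to 73 mm back, both buttons out to within 1.5 mm); child's sole flat on the bed, heel to the heel block, between block and stop, within 12 mm of the jig's centre line and 0.15 rad of its direction, let go and at rest (value of joint sleeve between 0.03 and 0.073 m and value of joint each of button_a, button_b below 0.0015 m and x of child_sole in the frame of jig between -0.11 and -0.093 m and y of child_sole in the frame of jig between -0.012 and 0.012 m and z of child_sole in the frame of jig between 0.014 and 0.022 m and angle between the x axis of child_sole and the x axis of jig, either way round below 0.15 rad and angle between child_sole's own z axis and vertical below 0.06 rad and x of sole_toe in the frame of jig above -0.05 m and linear speed of child_sole below 0.01 m/s); the robot touches nothing.
It fails at once if the sleeve is forced against button_a while that stands out (over 10 N) (contact force between button_a and sleeve above 10 N and value of joint button_a below 0.002 m).
It fails at once if the sleeve is forced against button_b while that stands out (over 10 N) (contact force between button_b and sleeve above 10 N and value of joint button_b below 0.002 m).
It fails at once if another thing on the bench is disturbed (moved over 30 mm) (distance of any of adult_sole_a, adult_sole_b, hammer, brush, nail_jar, tack_tin, size_stick, offcut from where it was at the start of the episode above 0.03 m).
It also fails if it takes over 51 s, if anything falls off the work surface, if the arm or the gripper's body presses on something with over 40 N, if the wrist force passes 120 N, or if a joint passes its speed limit or range.

## Robot

A 7-joint arm with a two-finger parallel gripper is mounted at the origin on the work surface. World frame = base frame: x ahead of the robot, y to its left, z up, the work surface at z = 0. Lengths are in mm, angles in rad, forces in N, time in s.
With the tool pointing down it reaches from about 400 to 875 mm from the base axis. Payload 6.5 kg.
Tool frame: the origin (TCP) lies midway between the tips of the shut fingers; the grasp point (between the pads) lies 19 mm behind it; z points along the fingers, y is the line along which they close (so a half turn about z gives the same grasp; the last joint's range is limited). The gripper opens to 85 mm and grips with 20 to 120 N. Pads are 22 mm wide; open, the fingers measure 114 mm over their backs; the gripper's body (76 mm by 85 mm) begins 54 mm behind the grasp point. The pads swing forward as they close: fully open they stand 13 mm farther back than shut.
Start: joints at [-1.363, 0.536, -0.004, 1.538, 0.003, 1.067, -0.071], TCP at [175.751, 625.781, 207.09] pointing down, gripper open.
Joint ranges: [-2.7, 2.7], [-0.37, 2.16], [-1.27, 1.26], [0.24, 2.4], [-1.31, 4.45], [0.19, 1.91], [-2.76, 2.76]. Speed limits (rad/s): [2.39, 2.39, 3.14, 3.14, 3.14, 3.14, 3.14].

## Interface

Orientations are given as a unit quaternion [x, y, z, w].
In Python, from rig import ctrl gives the robot as it stands.
- The arm moves only by the shell command python3 -m jog 'ROWS' [FORCE]. ROWS is text: rows parted by semicolons, each of 5 numbers parted by spaces: the gripper's target within -1 to 1 (fully open at 1, half-way at 0, shut at -1), then the shift along the tool's x, y, z as a fraction of full scale, then the turn about the tool's z as a fraction of full scale. In form: gripper x y z roll; .... A call has 1 to 8 rows; each row is the pose to reach, as a shift and turn from the pose commanded when the call began, along the tool's axes at that moment; what a row does not reach only later rows make up. Full scale, the value 1, is 0.2 m for a shift and pi/2 rad for a turn. A row lasts 1/8 s, in which the tool goes at most 62.5 mm and 10.7 degrees, less where a joint would pass 70% of its speed; a pose out of reach is approached as far as the arm can. A call with a number of a shift or a turn outside -1 to 1 is refused whole. A call with a gripper value outside its range is refused whole. The fingers move at their own pace and stop on an object; FORCE is the grip in N (left out, the last holds). Time passes only in rows, so rows that repeat a pose let the fingers close. It gives the time, the measured TCP pose, the force, the opening and the grip force at its end, in the units of the state.
- ctrl.read_state(): the state, without advancing time (a new reading comes with each control period).
- ctrl.camera(name): name is "scene" or "side" or "wrist"; returns a dict with "frame" (400x640x3 uint8, red, green, blue), "K" (3x3 intrinsics, pixels), "dist" ([k1, k2, p1, p2, k3] as OpenCV has them; the pictures are not rectified), "cam_to_world" (4x4, takes a point from camera to world coordinates); the wrist camera has in their place "mount" (4x4, takes a point from camera to tool coordinates, whose origin is the TCP and whose axes are the flange's). Camera axes: x right, y up, looking along -z (the intrinsics and any distortion apply to the point x, -y, -z); pixel columns grow to the right and rows downward; lengths in mm; the calibration is good to about 2 mm. A picture is of the moment at which its call begins: read the wrist's pose just before it. There is no depth.
- ctrl.finish_job(): hands the job in; it is judged then, once.
Trained networks look in the newest picture that a camera, given by its name, has taken for a name from the list of things; names that differ only in an ending like _2 or _b are one class to them, and where a whole thing is asked for, a point or a joint stands for the part that bears it (a point fixed in the world has none). Each returns a list of dicts, best first, with "p" (0 to 1); they miss things now and then, are a little off and sometimes report something else, mostly with a low value. They report only what shows in the picture. A call takes as long as a camera call. They do not tell look-alikes from the thing itself.
- ctrl.outline_of(camera, query): "mask" (400x640 bool, what is visible of it) and "location" ([row, column] in pixels, amid what is visible of it).
The state is a dict: "clock": time; "joints": joint angles; "qd": joint speeds; "effort": joint torques, N m; "eef_pos": TCP position; "orientation": TCP orientation; "contact_force": force on the tool from outside, world axes, zero at the start; "moment": the same for the moment, N m; "gripper_width": finger opening in mm; "grasp_force": force on a finger pad.
Only numpy, scipy, OpenCV 4.12 (cv2) and the standard library are available. Lean on these libraries where they do the work, as an engineer would, in place of code of your own. Each camera call takes 0.05 s, during which the arm holds its last target. There are 200 camera calls.

## Working session

There is one attempt and no reset: what is moved stays moved. The work goes in short steps, Python scripts to look and compute and a shell command to move; the robot and the scene stay as the last step left them, time stands still between calls to the robot, and variables do not carry over. Pictures are saved under pics/ and viewed, at most 10 in all, crops included, and the job is handed in when it is done.

```bash
mkdir -p pics; ls
cat > h.py <<'E'
import numpy as np, cv2
from rig import ctrl
from scipy.spatial.transform import Rotation as R
def cam(n):
    s=ctrl.read_state(); c=ctrl.camera(n)
    if n=='wrist':
        T=np.eye(4);T[:3,:3]=R.from_quat(s['orientation']).as_matrix();T[:3,3]=s['eef_pos'];c['cam_to_world']=T@np.array(c['mount'])
    return c
def ray(c,u,v):
    p=cv2.undistortPoints(np.array([[[u,v]]],float),np.array(c['K']),np.array(c['dist']))[0,0]
    M=np.array(c['cam_to_world']);d=M[:3,:3]@np.array([p[0],-p[1],-1]);return M[:3,3],d
def atz(c,u,v,z):
    o,d=ray(c,u,v);return o+d*(z-o[2])/d[2]
def proj(c,P):
    M=np.linalg.inv(np.array(c['cam_to_world']));q=(M[:3,:3]@np.atleast_2d(P).T).T+M[:3,3]
    q=q*[1,-1,-1];return cv2.projectPoints(q,np.zeros(3),np.zeros(3),np.array(c['K']),np.array(c['dist']))[0][:,0]
def save(c,n,crop=None,k=1):
    f=np.array(c['frame'])[:,:,::-1]
    if crop: f=f[crop[0]:crop[1],crop[2]:crop[3]]
    cv2.imwrite('pics/'+n,cv2.resize(f,None,fx=k,fy=k,interpolation=cv2.INTER_CUBIC))
def tri(a,b):
    (o,d),(p,e)=a,b
    s=np.linalg.lstsq(np.c_[d,-e],p-o,rcond=None)[0];x=o+s[0]*d;y=p+s[1]*e;return (x+y)/2,np.linalg.norm(x-y)
E
python3 - <<'E'
from h import *
import pickle
C={}
for n in('scene','side'):
    c=cam(n);C[n]=c
    for q in('jig','child_sole','button_a_tip','button_b_tip','toe_face','sole_toe','sole_waist'):
        for r in ctrl.outline_of(n,q)[:3]:
            print(n,q,round(r['p'],2),np.round(r['location']),r['mask'].sum())
    print(np.round(c['cam_to_world'],2).tolist(),np.round(c['K'],1).tolist())
pickle.dump(C,open('C.pkl','wb'))
f=np.vstack([np.array(C[n]['frame']) for n in C])
cv2.imwrite('pics/1.png',cv2.resize(f[:400],None,fx=1.25,fy=1.25)[:,:,::-1]);cv2.imwrite('pics/2.png',cv2.resize(f[400:],None,fx=1.25,fy=1.25)[:,:,::-1])
s=ctrl.read_state();print(s)
E
```

```text
pics
scene jig 0.83 [242. 318.] 7302
scene child_sole 0.69 [117. 301.] 676
scene child_sole 0.56 [162. 314.] 1000
scene toe_face 0.85 [227. 313.] 645
scene toe_face 0.27 [147. 211.] 511
scene sole_toe 0.76 [162. 312.] 1033
scene sole_toe 0.7 [122. 300.] 735
scene sole_toe 0.49 [258. 241.] 943
scene sole_waist 0.97 [117. 299.] 689
scene sole_waist 0.88 [164. 317.] 1013
[[-0.42, -0.78, 0.46, 1030.9], [0.91, -0.36, 0.22, 234.48], [-0.0, 0.51, 0.86, 972.89], [0.0, 0.0, 0.0, 1.0]] [[381.4, 0.0, 322.0], [0.0, 381.4, 196.7], [0.0, 0.0, 1.0]]
side jig 0.91 [196. 346.] 4252
side child_sole 0.89 [299. 293.] 1351
side child_sole 0.85 [244. 310.] 1034
side toe_face 0.66 [182. 346.] 520
side sole_toe 0.98 [241. 311.] 1038
side sole_toe 0.87 [296. 291.] 1310
side sole_waist 0.86 [242. 310.] 1025
side sole_waist 0.79 [300. 289.] 1255
[[0.78, 0.47, -0.41, 1.3], [-0.62, 0.59, -0.51, -646.92], [0.0, 0.66, 0.75, 1025.14], [0.0, 0.0, 0.0, 1.0]] [[410.3, 0.0, 317.7], [0.0, 410.3, 197.4], [0.0, 0.0, 1.0]]
{'clock': 0.8, 'joints': array([-1.36318537,  0.53638214, -0.00440779,  1.53789252,  0.00259904,
        1.06724946, -0.07120468]), 'qd': array([ 0.00197861,  0.00057289,  0.00168407,  0.00053562,  0.00069511,
       -0.00046428, -0.00053407]), 'effort': array([-1.11428781e-03, -5.83299029e+01,  1.04754914e+00, -2.59428209e+01,
        1.25325762e-02,  1.91994608e-03,  3.01968532e-05]), 'eef_pos': array([175.75993097, 625.8040802 , 207.10432255]), 'orientation': array([1.36459354e-01, 9.90645670e-01, 3.62314737e-05, 1.44233136e-05]), 'contact_force': array([0.08849163, 0.70639515, 0.06066429]), 'moment': array([ 0.03517341, -0.07969357,  0.07774807]), 'grasp_force': 0.0, 'gripper_width': 85.24677420322236}
```

View pics/1.png

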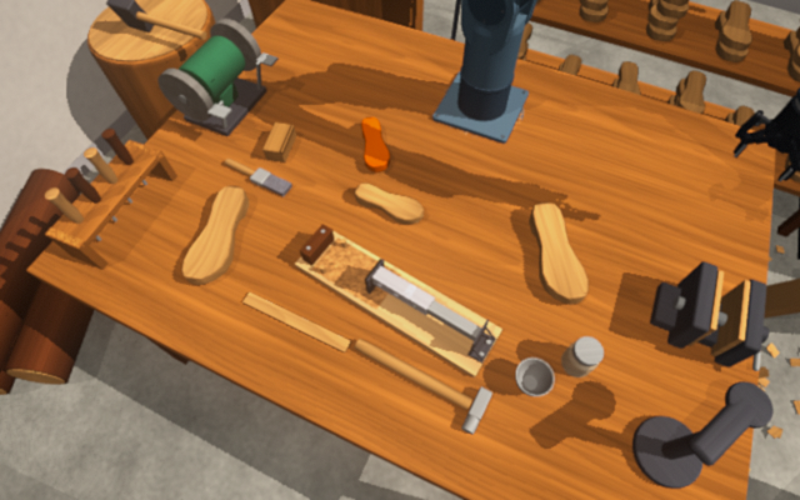

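View pics/2.png

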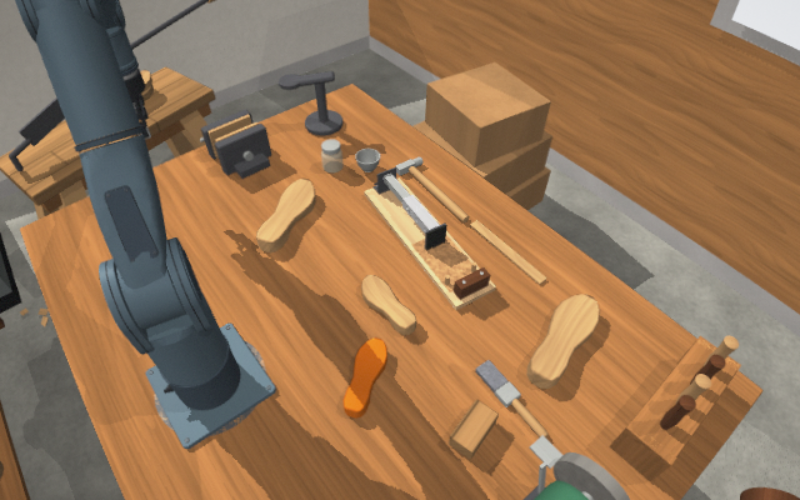

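Scene: the natural small sole is at (312,162), and its orange look-alike is at (300,117). The jig runs from the heel block at (254,196) to the bracket at (388,275). In the side view the sole is at (310,242) and the orange one at (293,299).

Run:
```python
from h import *
import pickle
C=pickle.load(open('C.pkl','rb'))
s,d=C['scene'],C['side']
print('scene corners')
for p in[(295,262),(335,232),(501,328),(477,375)]: print(p,np.round(atz(s,p[0]/1.25,p[1]/1.25,18)))
print('side')
for p in[(365,190),(458,306),(494,290)]: print(p,np.round(atz(d,p[0]/1.25,p[1]/1.25,18)))
print('toe stop top / bracket')
for n,p,z in[('scene',(375,263),88),('side',(434,232),80),('scene',(490,325),85)]: print(np.round(atz(C[n],p[0]/1.25,p[1]/1.25,z)))
print('sole ends')
for n,ps in(('scene',[(357,190),(424,213)]),('side',[(366,281),(412,326)])):
  for p in ps: print(np.round(atz(C[n],p[0]/1.25,p[1]/1.25,20)))
for n,p in(('scene',(312,162)),('side',(310,242))): print(np.round(atz(C[n],*p,30)))
for n,q,p in[('scene','tin',(535,365)),('scene','jar',(588,345)),('scene','hammer head',(478,410)),('scene','hammer end',(355,345)),('scene','stick',(247,298)),('scene','stick2',(348,347))]: print(q,np.round(atz(C[n],p[0]/1.25,p[1]/1.25,30)))
c=cam('wrist');print(np.round(c['mount'],2).tolist(),np.round(c['K']).tolist())
```

```text
scene corners
(295, 262) [ 667. -210.   18.]
(335, 232) [ 558. -166.   18.]
(501, 328) [621. 269.  18.]
(477, 375) [736. 257.  18.]
side
(365, 190) [621. 272.  18.]
(458, 306) [ 554. -194.   18.]
(494, 290) [ 656. -215.   18.]
toe stop top / bracket
[625. -23.  88.]
[627. -19.  80.]
[653. 244.  85.]
sole ends
[ 428. -175.   20.]
[422.   4.  20.]
[426.   1.  20.]
[ 432. -170.   20.]
[434. -81.  30.]
[424. -89.  30.]
tin [672. 356.  30.]
jar [587. 444.  30.]
hammer head [802. 283.  30.]
hammer end [786.   9.  30.]
stick [ 792. -253.   30.]
stick2 [796.  -2.  30.]
[[-0.0, 0.94, 0.33, 84.57], [1.0, 0.0, 0.0, -1.41], [-0.0, 0.33, -0.94, -167.78], [0.0, 0.0, 0.0, 1.0]] [[332.0, 0.0, 324.0], [0.0, 332.0, 192.0], [0.0, 0.0, 1.0]]
```

```bash
python3 -m jog '1 -1 -0.7 -0.2 0.46;1 -1 -0.7 -0.2 0.46;1 -1 -0.7 -0.2 0.46;1 -1 -0.7 -0.2 0.46;1 -1 -0.7 -0.2 0.46'
python3 - <<'E'
from h import *
s=ctrl.read_state();Rm=R.from_quat(s['orientation']).as_matrix();print(s['clock'],s['joints'],Rm[:,0],s['eef_pos'])
T=np.array([650,70,240]);print((Rm.T@(T-s['eef_pos']))/200, (np.degrees(np.arctan2(Rm[1,0],Rm[0,0]))-81.3)/90)
E
```

```text
clock: 1.48
eef_pos: [335.0, 432.9, 248.4]
orientation: [0.482, 0.876, 0.001, 0.001]
contact_force: [-1.0, -0.3, 0.5]
gripper_width: 85.4
grasp_force: 0.0
1.475 [-1.16709105  0.3170203   0.21386558  1.78025376 -0.07371345  1.05063363
 -0.36258182] [-0.53492387  0.84489901 -0.00145461] [334.99673563 432.92586153 248.35753554]
[-2.37563155  0.35993335  0.04609648] 0.45598652031382714
```

```bash
python3 -m jog '1 -1 0.15 0 0.456;1 -1 0.15 0 0.456;1 -1 0.15 0 0.456;1 -1 0.15 0 0.456;1 -1 0.15 0 0.456'
python3 - <<'E'
from h import *
s=ctrl.read_state();Rm=R.from_quat(s['orientation']).as_matrix();print(s['clock'],s['joints'],Rm[:,0],s['eef_pos'])
T=np.array([645,70,240]);print((Rm.T@(T-s['eef_pos']))/200, (np.degrees(np.arctan2(Rm[1,0],Rm[0,0]))-81.3)/90)
E
```

```text
clock: 2.1
eef_pos: [464.6, 285.2, 247.0]
orientation: [0.755, 0.655, -0.0, 0.0]
contact_force: [0.1, 0.8, -0.7]
gripper_width: 85.1
grasp_force: 0.0
2.1 [-0.97277738  0.32898783  0.4273163   1.79533839 -0.15478527  1.05023887
 -0.62958027] [ 1.40691097e-01  9.90053533e-01 -1.27428600e-04] [464.59660775 285.24898356 246.99269274]
[-0.93862987  1.04446027  0.03516911] 0.006801787703067911
```

```bash
python3 -m jog '1 -0.94 1 0.03 0;1 -0.94 1 0.03 0;1 -0.94 1 0.03 0;1 -0.94 1 0.03 0;1 -0.94 1 0.03 0;1 -0.94 1 0.03 0'
python3 - <<'E'
from h import *
c=cam('wrist');s=ctrl.read_state();print(s['clock'],s['joints'],s['eef_pos'])
save(c,'3.png',k=1.25)
import pickle;pickle.dump(c,open('w3.pkl','wb'))
for q in('jig','button_a_tip','button_b_tip','toe_face','sleeve'):
  for r in ctrl.outline_of('wrist',q)[:2]: print(q,round(r['p'],2),np.round(r['location']),r['mask'].sum())
t=np.radians(81.3);X=np.array([np.cos(t),np.sin(t),0]);Y=np.array([-X[1],X[0],0]);O=np.array([643,30,0])
for n,p in dict(ba=(62,21,68),bb=(62,-21,68),toe=(-53,0,38),br=(202,0,68),heel=(-195,0,18),c1=(235,60,18),c2=(235,-60,18),sl=(62,16,84),sr=(62,-16,84)).items():
  print(n,np.round(proj(c,O+p[0]*X+p[1]*Y+[0,0,p[2]])[0]*1.25))
E
```

```text
clock: 2.85
eef_pos: [636.1, 71.2, 240.5]
orientation: [0.755, 0.656, -0.0, -0.0]
contact_force: [-0.6, 0.8, 0.6]
gripper_width: 85.4
grasp_force: 0.0
2.9 [-0.51593547  0.52170652  0.48459077  1.55433923 -0.26086506  1.13124002
 -0.11195968] [635.28708378  73.17081123 240.47379377]
jig 0.95 [160. 338.] 34492
toe_face 0.97 [212. 338.] 3510
sleeve 0.88 [187. 340.] 4864
sleeve 0.71 [251. 180.] 2554
ba [396. 174.]
bb [447. 175.]
toe [418. 286.]
br [426. -20.]
heel [414. 391.]
c1 [350. -52.]
c2 [499. -50.]
sl [402. 178.]
sr [443. 178.]
```

View pics/3.png

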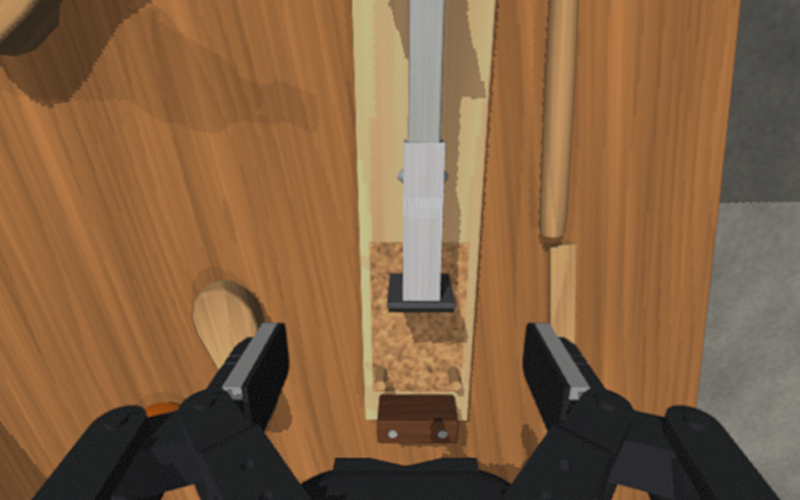

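The wrist view lines up with my prediction. The buttons are near (400,175) and (446,175), and the sleeve end is at row 141. The toe stop is at (421,293) and the heel block at (417,415). I'll enlarge to refine.

Run:
```python
from h import *
import pickle
c=pickle.load(open('w3.pkl','rb'));save(c,'4.png',(95,255,280,400),4.0*0.92)
g=cv2.cvtColor(np.array(c['frame']),cv2.COLOR_RGB2GRAY).astype(int)
for r in(118,125,130,150,170,200): print(r,list(zip(range(318,360),g[r,318:360])))
```

```text
118 [(318, np.int64(170)), (319, np.int64(171)), (320, np.int64(172)), (321, np.int64(171)), (322, np.int64(171)), (323, np.int64(172)), (324, np.int64(178)), (325, np.int64(181)), (326, np.int64(182)), (327, np.int64(181)), (328, np.int64(183)), (329, np.int64(180)), (330, np.int64(180)), (331, np.int64(179)), (332, np.int64(183)), (333, np.int64(182)), (334, np.int64(183)), (335, np.int64(183)), (336, np.int64(181)), (337, np.int64(183)), (338, np.int64(182)), (339, np.int64(182)), (340, np.int64(180)), (341, np.int64(177)), (342, np.int64(177)), (343, np.int64(177)), (344, np.int64(177)), (345, np.int64(179)), (346, np.int64(178)), (347, np.int64(181)), (348, np.int64(180)), (349, np.int64(181)), (350, np.int64(185)), (351, np.int64(184)), (352, np.int64(182)), (353, np.int64(184)), (354, np.int64(182)), (355, np.int64(163)), (356, np.int64(118)), (357, np.int64(113)), (358, np.int64(116)), (359, np.int64(119))]
125 [(318, np.int64(170)), (319, np.int64(171)), (320, np.int64(170)), (321, np.int64(171)), (322, np.int64(171)), (323, np.int64(172)), (324, np.int64(178)), (325, np.int
[... 3767 characters left out ...]
), (328, np.int64(179)), (329, np.int64(181)), (330, np.int64(182)), (331, np.int64(180)), (332, np.int64(176)), (333, np.int64(177)), (334, np.int64(178)), (335, np.int64(182)), (336, np.int64(182)), (337, np.int64(182)), (338, np.int64(179)), (339, np.int64(180)), (340, np.int64(181)), (341, np.int64(180)), (342, np.int64(180)), (343, np.int64(176)), (344, np.int64(173)), (345, np.int64(176)), (346, np.int64(177)), (347, np.int64(177)), (348, np.int64(178)), (349, np.int64(178)), (350, np.int64(182)), (351, np.int64(184)), (352, np.int64(162)), (353, np.int64(116)), (354, np.int64(99)), (355, np.int64(97)), (356, np.int64(95)), (357, np.int64(91)), (358, np.int64(87)), (359, np.int64(87))]
```

View pics/4.png

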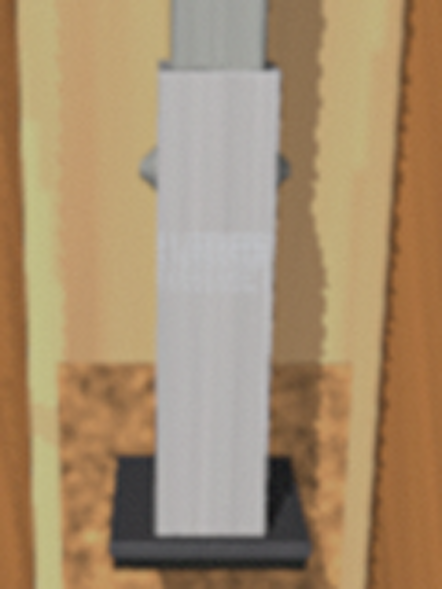

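```bash
cat > fit.py <<'E'
from h import *
import pickle
from scipy.optimize import least_squares
c=pickle.load(open('w3.pkl','rb'))
k=lambda u,v:(280+u/3.68,95+v/3.68)
pts=[(k(160,70),(90,16,84)),(k(279,70),(90,-16,84)),(k(139,169),(62,21,68)),(k(290,168),(62,-21,68))]
lines=[(k(155,500),16,84),(k(267,500),-16,84),((353/1.25,0),60,18),((366/1.25,419/1.25),60,18),((496/1.25,0),-60,18),((467/1.25,419/1.25),-60,18)]
def jw(q,p):
    X=np.array([np.cos(q[2]),np.sin(q[2]),0]);Y=np.array([-X[1],X[0],0]);return np.array([q[0],q[1],0])+p[0]*X+p[1]*Y+np.array([0,0,p[2]])
def res(q):
    r=[]
    for uv,p in pts: r+=list((proj(c,jw(q,p))[0]-uv)*.75)
    X=np.array([np.cos(q[2]),np.sin(q[2])])
    for uv,y,z in lines:
        w=atz(c,*uv,z)[:2]-q[:2];r.append((-X[1]*w[0]+X[0]*w[1]-y))
    return r
f=least_squares(res,[643,30,np.radians(81.3)])
if __name__=='__main__':
    print(f.x,np.degrees(f.x[2]),np.round(f.fun,1))
    s=ctrl.read_state();Rm=R.from_quat(s['orientation']).as_matrix()
    b=jw(f.x,(62,0,68));print('button',b,'x ang',np.degrees(np.arctan2(Rm[1,0],Rm[0,0])),'eef',s['eef_pos'])
    for z in(55,):
        print(Rm.T@(np.array([b[0],b[1],z])-s['eef_pos']))
E
python3 fit.py
```

```text
[644.63308211  28.90292884   1.42465006] 81.62643588135492 [-0.2  0.2  0.6  0.3  0.4 -0.5  0.2 -0.1  0.5 -0.3 -0.9 -0.9  0.2  0.6]
button [653.66192942  90.24198586  68.        ] x ang 82.0759243373212 eef [635.12579164  73.18012502 241.13627716]
[ 19.27528804  16.08787361 186.14793249]
```

```bash
python3 -m jog '1 0.096 0.08 0.3 0.005;1 0.096 0.08 0.6 0.005;1 0.096 0.08 0.85 0.005;1 0.096 0.08 0.93 0.005;1 0.096 0.08 0.97 0.005;0.24 0.096 0.08 0.97 0.005;0.24 0.096 0.08 0.97 0.005;0.24 0.096 0.08 0.97 0.005' 20; python3 fit.py
python3 - <<'E'
from h import *
c=cam('wrist');save(c,'5.png',k=1.25)
from fit import *
for n,p in dict(ba=(62,21,68),bb=(62,-21,68),sl=(90,16,84),sr=(90,-16,84)).items(): print(n,np.round(proj(c,jw(f.x,p))[0]*1.25))
E
```

```text
clock: 4.15
eef_pos: [655.1, 87.9, 48.4]
orientation: [0.758, 0.652, 0.001, 0.0]
contact_force: [1.1, -0.2, 0.4]
gripper_width: 53.0
grasp_force: 0.0
[644.63308211  28.90292884   1.42465006] 81.62643588135492 [-0.2  0.2  0.6  0.3  0.4 -0.5  0.2 -0.1  0.5 -0.3 -0.9 -0.9  0.2  0.6]
button [653.66192942  90.24198586  68.        ] x ang 81.42734070378182 eef [655.14463156  87.85550263  48.400933  ]
[ 2.14395773 -1.80956376 -6.60078158]
ba [398. 175.]
bb [449. 176.]
sl [404. 143.]
sr [446. 143.]
```

View pics/5.png

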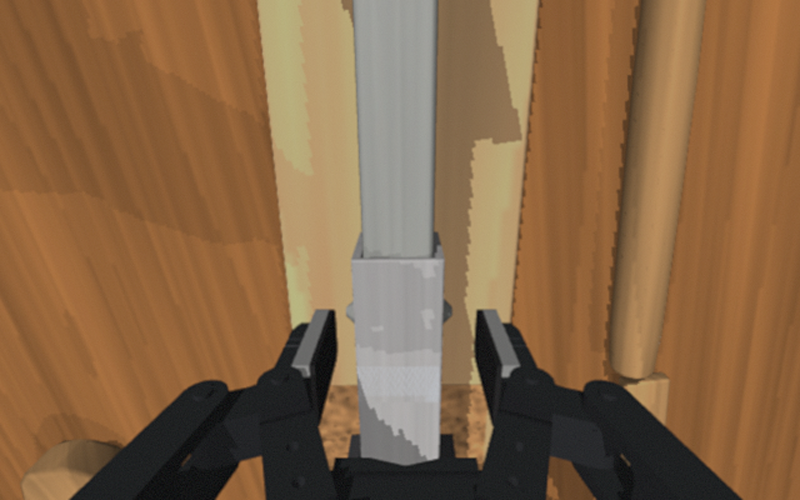

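Run:
```python
from fit import *
w=cam('wrist')
for n,p in dict(ba=(62,21,68),bb=(62,-21,68),sl=(90,16,84),sr=(90,-16,84)).items(): print(n,np.round(proj(w,jw(f.x,p))[0]*1.25))
M=np.array(w['cam_to_world'])@np.linalg.inv(np.array(w['mount']))
for x in(-11,0,11):
  for z in(-5,-24,-45):
    print(x,z,[np.round(proj(w,(M@[x,y,z,1])[:3])[0]*1.25).tolist() for y in(-26.5,26.5)])
```

```text
ba [349. 310.]
bb [454. 310.]
sl [354. 260.]
sr [448. 260.]
-11 -5 [[346.0, 320.0], [465.0, 320.0]]
-11 -24 [[340.0, 344.0], [472.0, 344.0]]
-11 -45 [[331.0, 378.0], [481.0, 377.0]]
0 -5 [[345.0, 298.0], [466.0, 298.0]]
0 -24 [[338.0, 320.0], [473.0, 320.0]]
0 -45 [[329.0, 351.0], [483.0, 351.0]]
11 -5 [[344.0, 275.0], [468.0, 275.0]]
11 -24 [[337.0, 295.0], [475.0, 295.0]]
11 -45 [[327.0, 323.0], [485.0, 323.0]]
```

Run:
```python
from h import *
w=cam('wrist');save(w,'6.png',(190,390,210,430),3.6)
```

```text
(no output)
```

View pics/6.png

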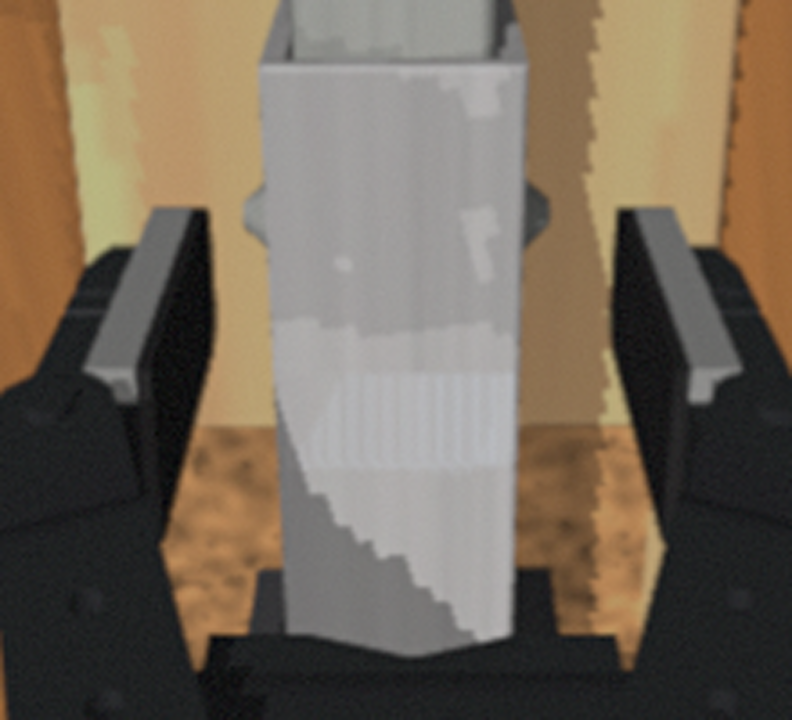

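Run:
```python
from h import *
import pickle
w=cam('wrist');m=np.array(w['mount']);v=dict(w);v['cam_to_world']=m
def s(uv,y):
    o,d=ray(v,*uv);return np.round(o+d*(y-o[1])/d[1],1)
k=lambda u,r:(210+u/3.6,190+r/3.6)
print('53: tip',s(k(210,210),-26.5),s(k(616,210),26.5),'top',s(k(140,375),-26.5),s(k(690,375),26.5),'tip-back/low',s(k(214,320),-26.5),s(k(160,540),-26.5))
q=lambda a,b:(a/1.25,b/1.25)
print('85: tip',s(q(286,325),-42.6),s(q(524,325),42.6),'top',s(q(242,393),-42.6),s(q(567,393),42.6))
```

```text
53: tip [  6.9 -26.5 -28.8] [  7.2  26.5 -29.5] top [ 11.6 -26.5 -70.2] [ 12.3  26.5 -71.3] tip-back/low [ -8.5 -26.5 -31. ] [-10.4 -26.5 -68.2]
85: tip [  6.3 -42.6 -38.4] [  5.2  42.6 -36.7] top [ 10.4 -42.6 -79.3] [  8.9  42.6 -77.5]
```

```bash
python3 -m jog '0.24 0.012 -0.013 0 0;0.24 0.012 -0.013 0 0;-0.1 0.012 -0.013 0 0;-0.1 0.012 -0.013 0 0;-0.1 0.012 -0.013 0 0' 20
python3 - <<'E'
from h import *
w=cam('wrist');save(w,'7.png',(180,340,230,410),4.4)
E
```

```text
clock: 4.97
eef_pos: [652.1, 90.4, 47.1]
orientation: [0.758, 0.652, -0.0, 0.0]
contact_force: [-0.6, -0.1, 0.6]
gripper_width: 38.1
grasp_force: 0.0
```

View pics/7.png

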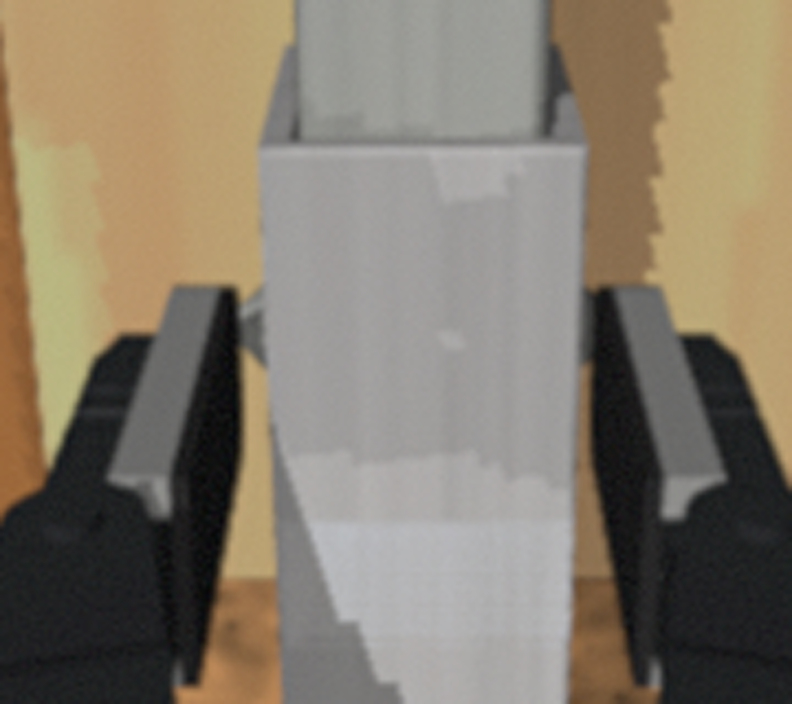

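```bash
python3 -m jog '0.24 0 0.0055 0 0;0.24 0 0.0055 0 0;0.24 0 0.0055 0.06 0;0.24 0 0.0055 0.08 0;0.24 0 0.0055 0.08 0;-0.1 0 0.0055 0.08 0;-0.1 0 0.0055 0.08 0;-0.1 0 0.0055 0.08 0' 20
```

```text
clock: 6.02
eef_pos: [653.3, 90.3, 31.3]
orientation: [0.758, 0.652, 0.0, 0.0]
contact_force: [-0.5, -0.7, 0.1]
gripper_width: 38.6
grasp_force: 3.0
```

Contact at 38.6 mm with 3 N: the pads are on the buttons. Next I squeeze them flush.

```bash
python3 -m jog '-0.3 0 0 0 0;-0.3 0 0 0 0;-0.3 0 0 0 0' 30
```

```text
clock: 6.4
eef_pos: [652.9, 90.3, 31.5]
orientation: [0.758, 0.652, -0.0, -0.0]
contact_force: [-3.3, -0.4, 5.2]
gripper_width: 31.7
grasp_force: 30.3
```

```bash
python3 -m jog '-0.3 0.008 0 0 0;-0.3 0.016 0 0 0;-0.3 0.024 0 0 0;-0.3 0.03 0 0 0;-0.3 0.03 0 0 0' 50
```

```text
clock: 7.02
eef_pos: [653.3, 92.5, 31.6]
orientation: [0.759, 0.652, -0.002, 0.001]
contact_force: [-4.8, -6.4, 7.9]
gripper_width: 31.5
grasp_force: 49.1
```

```bash
python3 -m jog '-0.3 0.005 0 0 0;-0.3 0.01 0 0 0;-0.3 0.015 0 0 0;-0.3 0.015 0 0 0' 50
```

```text
clock: 7.52
eef_pos: [653.4, 93.7, 31.5]
orientation: [0.759, 0.651, -0.003, 0.001]
contact_force: [-6.9, -9.5, 8.8]
gripper_width: 31.1
grasp_force: 48.8
```

```bash
python3 -m jog '-0.3 0.01 0 0 0;-0.3 0.02 0 0 0;-0.3 0.03 0 0 0;-0.3 0.03 0 0 0' 50
```

```text
clock: 8.02
eef_pos: [654.3, 99.4, 31.5]
orientation: [0.759, 0.651, -0.003, 0.001]
contact_force: [-6.0, -5.6, 8.7]
gripper_width: 31.4
grasp_force: 48.7
```

```bash
python3 -m jog '-0.3 0.02 0 0 0;-0.3 0.04 0 0 0;-0.3 0.06 0 0 0;-0.3 0.08 0 0 0;-0.3 0.1 0 0 0;-0.3 0.1 0 0 0' 25
```

```text
clock: 8.78
eef_pos: [657.6, 122.3, 31.6]
orientation: [0.758, 0.652, -0.002, 0.0]
contact_force: [-5.6, -4.8, 8.2]
gripper_width: 31.1
grasp_force: 48.6
```

```bash
python3 -m jog '-0.3 0.01 0 0 0;-0.3 0.02 0 0 0;-0.3 0.03 0 0 0' 25
```

```text
clock: 9.15
eef_pos: [658.4, 127.5, 31.5]
orientation: [0.758, 0.652, -0.002, 0.001]
contact_force: [-6.7, -6.1, 9.2]
gripper_width: 31.3
grasp_force: 48.5
```

```bash
python3 -m jog '-0.3 0.01 0 0 0;-0.3 0.02 0 0 0' 25
```

```text
clock: 9.4
eef_pos: [659.2, 133.3, 31.6]
orientation: [0.758, 0.652, -0.001, -0.0]
contact_force: [-4.2, -1.9, 6.8]
gripper_width: 31.3
grasp_force: 48.4
```

```bash
python3 -m jog '-0.3 0.005 0 0 0;-0.3 0.005 0 0 0' 25
python3 - <<'E'
from h import *
w=cam('wrist');save(w,'8.png',(180,340,230,410),4.4)
E
```

```text
clock: 9.65
eef_pos: [659.5, 134.7, 31.6]
orientation: [0.758, 0.652, -0.001, 0.0]
contact_force: [-4.6, -2.5, 7.5]
gripper_width: 31.4
grasp_force: 48.4
```

View pics/8.png

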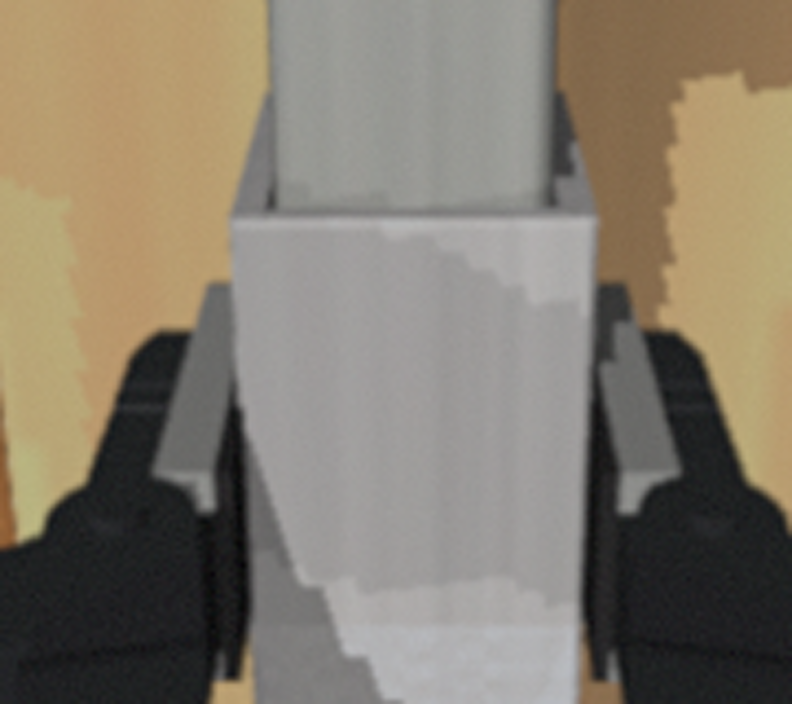

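```bash
python3 -m jog '-0.3 0.005 0 0 0;-0.3 0.008 0 0 0;-0.3 0.008 0 0 0' 25
```

```text
clock: 10.07
eef_pos: [659.5, 135.3, 31.5]
orientation: [0.758, 0.652, -0.001, 0.0]
contact_force: [-5.7, -3.4, 7.8]
gripper_width: 31.2
grasp_force: 48.4
```

```bash
python3 -m jog '-0.3 0.005 0 0 0;-0.3 0.01 0 0 0;-0.3 0.01 0 0 0' 25
```

```text
clock: 10.45
eef_pos: [659.8, 137.2, 31.5]
orientation: [0.758, 0.652, -0.001, 0.0]
contact_force: [-5.0, -4.2, 8.3]
gripper_width: 31.4
grasp_force: 48.4
```

```bash
python3 -m jog '-0.3 0.005 0 0 0;-0.3 0.01 0 0 0;-0.3 0.01 0 0 0' 25
```

```text
clock: 10.82
eef_pos: [659.8, 137.4, 31.5]
orientation: [0.759, 0.652, -0.002, 0.001]
contact_force: [-6.7, -6.8, 9.1]
gripper_width: 31.4
grasp_force: 48.6
```

```bash
python3 -m jog '-0.3 0.005 0 0 0;-0.3 0.01 0 0 0;-0.3 0.01 0 0 0' 25
```

```text
clock: 11.2
eef_pos: [659.8, 137.5, 31.5]
orientation: [0.759, 0.651, -0.003, 0.001]
contact_force: [-7.5, -9.5, 11.1]
gripper_width: 31.0
grasp_force: 48.8
```

```bash
python3 -m jog '-0.3 -0.025 0 0 0;-0.3 -0.025 0 0 0;0.4 -0.025 0 0 0;0.6 -0.025 0 0 0;0.6 -0.025 0 -0.2 0;0.6 -0.15 0 -0.5 0;1 -0.35 -0.08 -0.8 0;1 -0.35 -0.08 -0.95 0' 25
python3 - <<'E'
from h import *
import pickle
w=cam('wrist');save(w,'9.png',k=1.25);print(ctrl.read_state()['eef_pos'])
pickle.dump(w,open('w9.pkl','wb'))
E
```

```text
clock: 12.2
eef_pos: [634.7, 73.3, 223.5]
orientation: [0.759, 0.651, 0.0, 0.001]
contact_force: [0.4, -0.3, 0.3]
gripper_width: 85.1
grasp_force: 0.0
[637.72545186  73.48570052 229.16145591]
```

View pics/9.png

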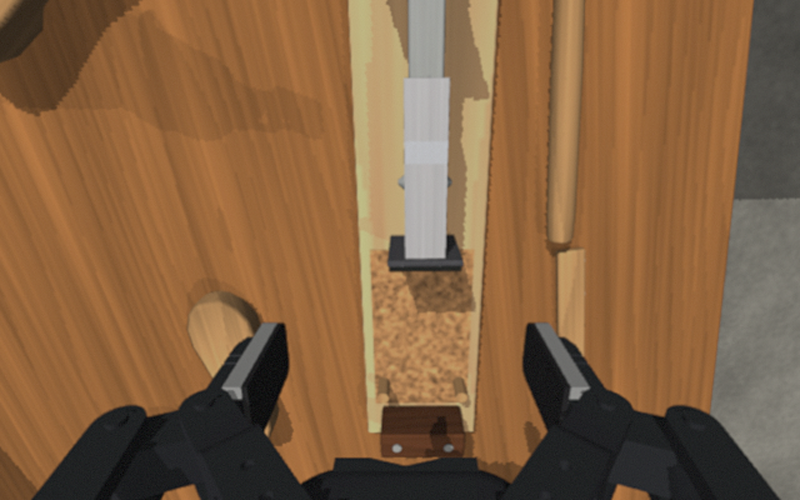

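Both buttons stand out again, at (401,183) and (449,183), and the sleeve has moved back. It's clicked into the next hole pair. Next is the natural small sole.

```bash
python3 -m jog '1 -1 -0.9 0 0;1 -1 -0.9 0 0;1 -1 -0.9 0 0;1 -1 -0.9 0 0;1 -1 -0.9 0 0' ; python3 -m jog '1 -0.25 0 0 0;1 -0.25 0 0 0;1 -0.25 0 0 0'
python3 - <<'E'
from fit import *
w9=pickle.load(open('w9.pkl','rb'))
X=np.array([np.cos(f.x[2]),np.sin(f.x[2]),0]);O=np.array([f.x[0],f.x[1],0])
for u,v,z in((426,78,84),(425,183,68),(425,262,88),(425,271,80)): print('jig x',(atz(w9,u/1.25,v/1.25,z)-O)@X)
w=cam('wrist');print(ctrl.read_state()['eef_pos'])
pickle.dump(w,open('w10.pkl','wb'))
a=np.array(w['frame'])[:,:,::-1].copy()
for r in ctrl.outline_of('wrist','child_sole'):
    m=r['mask'].astype(np.uint8);print(r['p'],np.round(r['location']),m.sum())
    if r['p']<.4: continue
    cn=max(cv2.findContours(m,cv2.RETR_EXTERNAL,cv2.CHAIN_APPROX_NONE)[0],key=len);cv2.drawContours(a,[cn],-1,(255,0,0),1)
    P=np.array([atz(w,*p[0],20)[:2] for p in cn]).astype(np.float32)
    print(cv2.minAreaRect(P)); d=np.array([np.cos(f.x[2]),np.sin(f.x[2])])
    mu=P.mean(0);ax=np.linalg.svd(P-mu)[2][0]; ax*=np.sign(ax@d)
    s=(P-mu)@ax;t=(P-mu)@[-ax[1],ax[0]];print('mean',mu,'ang',np.degrees(np.arctan2(ax[1],ax[0])),s.min(),s.max())
    e=np.linspace(s.min(),s.max(),13)
    for i in range(12):
        k=(s>=e[i])&(s<=e[i+1]);print(round((e[i]+e[i+1])/2-s.min()),round(t[k].max()-t[k].min()),round((t[k].max()+t[k].min())/2,1),end=' | ')
cv2.imwrite('pics/10.png',cv2.resize(a,None,fx=1.25,fy=1.25))
E
```

```text
clock: 12.88
eef_pos: [424.5, -96.4, 221.0]
orientation: [0.759, 0.651, 0.0, -0.0]
contact_force: [0.2, 0.4, 0.1]
gripper_width: 85.3
grasp_force: 0.0
clock: 13.25
eef_pos: [420.4, -143.2, 221.1]
orientation: [0.758, 0.653, 0.0, 0.0]
contact_force: [-1.2, -0.3, -0.7]
gripper_width: 85.6
grasp_force: 0.0
jig x 137.35157622144496
jig x 60.73694273746762
jig x 1.8012762179962665
jig x -9.382965091297795
[ 420.41375633 -142.77252188  220.9943884 ]
0.59 [ 88. 323.] 9057
((428.9119567871094, -88.11943817138672), (69.75294494628906, 185.65335083007812), 1.3008716106414795)
mean [428.74686 -83.11307] ang 89.86635 -97.85934 87.763016
8 45 -0.5 | 23 52 -0.0 | 39 55 0.1 | 54 55 1.2 | 70 49 1.3 | 85 51 0.9 | 101 59 1.7 | 116 66 1.3 | 131 70 0.9 | 147 69 0.8 | 162 63 -0.4 | 178 51 -1.2 |
```

View pics/10.png

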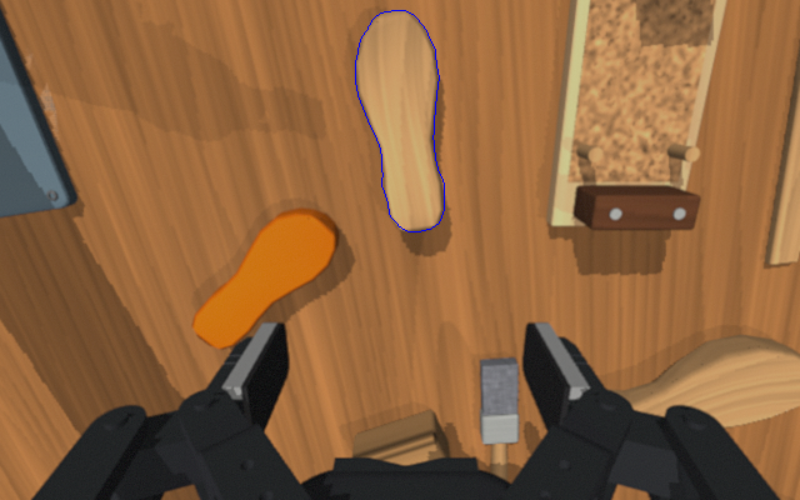

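The natural-coloured sole at (400,120) fits: it is 178 long, toe (wide end) away from the camera. The orange one at (265,280) is the excluded look-alike. I'll grasp at the waist.

```bash
python3 -m jog '1 0.212 0.004 0.1 -0.1;1 0.212 0.004 0.4 -0.1;1 0.212 0.004 0.7 -0.1;0.5 0.212 0.004 0.9 -0.1;0.5 0.212 0.004 0.96 -0.1;0.5 0.212 0.004 1 -0.1;0.5 0.212 0.004 1 -0.1' 40
```

```text
clock: 14.22
eef_pos: [427.7, -102.0, 21.8]
orientation: [0.704, 0.71, 0.001, 0.001]
contact_force: [-0.6, -0.2, 0.8]
gripper_width: 64.3
grasp_force: 0.0
```

```bash
python3 -m jog '0.5 0 0 0.04 0;0.5 0 0 0.085 0;0.5 0 0 0.085 0;-0.1 0 0 0.085 0;-0.1 0 0 0.085 0;-0.1 0 0 0.085 0;-0.1 0 0 0.085 0' 40
```

```text
clock: 15.1
eef_pos: [426.8, -102.1, 4.2]
orientation: [0.704, 0.71, 0.0, 0.0]
contact_force: [0.0, -0.4, 0.0]
gripper_width: 38.3
grasp_force: 0.0
```

```bash
python3 -m jog '0.5 0 0 0 0;0.5 0 0 0 0;0.5 0 0 0 0;0.5 0 0 0.03 0;0.5 0 0 0.05 0;0.5 0 0 0.05 0' 40
```

```text
clock: 15.85
eef_pos: [426.4, -102.1, -6.3]
orientation: [0.704, 0.71, -0.0, -0.0]
contact_force: [0.1, -0.0, -0.6]
gripper_width: 64.2
grasp_force: 0.0
```

```bash
python3 -m jog '0.5 0 0 0.03 0;0.5 0 0 0.055 0;0.5 0 0 0.055 0;0 0 0 0.055 0;-0.3 0 0 0.055 0;-0.3 0 0 0.055 0;-0.3 0 0 0.055 0' 40
```

```text
clock: 16.73
eef_pos: [426.8, -102.1, -16.5]
orientation: [0.704, 0.71, 0.0, 0.0]
contact_force: [-0.2, 0.3, 4.9]
gripper_width: 46.3
grasp_force: 38.8
```

```bash
python3 -m jog '-0.3 0 0 -0.1 0;-0.3 0 0 -0.3 0;-0.3 0 0 -0.58 0;-0.3 0.03 0.25 -0.58 0.099;-0.3 0.066 0.5 -0.58 0.099;-0.3 0.066 0.75 -0.58 0.099;-0.3 0.066 0.998 -0.58 0.099;-0.3 0.066 0.998 -0.58 0.099' 40; python3 -m jog '-0.3 0 0 0 0;-0.3 0 0 0 0'
python3 - <<'E'
from fit import *
s=ctrl.read_state();Rm=R.from_quat(s['orientation']).as_matrix();print(np.degrees(np.arctan2(Rm[1,0],Rm[0,0])))
print(Rm.T@(jw(f.x,(-117.5,1.2,1.5))-s['eef_pos'])/200)
c=cam('wrist');c2=c
r=ctrl.outline_of('wrist','child_sole')
for q in r[:2]: print(q['p'],np.round(q['location']),q['mask'].sum())
j=cam('side')
for q in ctrl.outline_of('side','child_sole')[:3]:
    m=q['mask'].astype(np.uint8);print('side',q['p'],np.round(q['location']),m.sum())
E
```

```text
clock: 17.73
eef_pos: [629.3, -86.7, 98.8]
orientation: [0.757, 0.654, 0.001, 0.001]
contact_force: [-0.6, -0.6, -1.5]
gripper_width: 46.1
grasp_force: 40.5
clock: 17.98
eef_pos: [624.8, -87.6, 99.0]
orientation: [0.758, 0.653, -0.0, -0.001]
contact_force: [-0.1, -0.4, -1.5]
gripper_width: 46.2
grasp_force: 40.5
81.46474077489115
[0.00319324 0.00787264 0.48743735]
0.98 [325.  20.] 3247
0.59 [167. 327.] 48322
side 0.8 [298. 292.] 1289
side 0.69 [172. 228.] 1367
side 0.63 [191. 366.] 620
```

Run:
```python
from h import *
w=cam('wrist')
q=[x for x in ctrl.outline_of('wrist','child_sole') if x['mask'].sum()>20000][0]['mask']
v=dict(w);v['cam_to_world']=np.array(w['mount'])
rows=np.where(q.any(1))[0];print(rows.min(),rows.max())
for r in list(range(rows.min(),250,25)):
    c=np.where(q[r])[0];a,b=atz(v,c.min(),r,-47),atz(v,c.max(),r,-47);print(r,np.round(a),np.round(b),'mid',round((a[1]+b[1])/2,1),'w',round(b[1]-a[1]))
```

```text
6 371
6 [105.   0. -47.] [105.   1. -47.] mid 0.8 w 1
31 [ 98. -14. -47.] [ 98.  22. -47.] mid 4.1 w 36
56 [ 90. -21. -47.] [ 90.  27. -47.] mid 3.0 w 48
81 [ 82. -25. -47.] [ 82.  30. -47.] mid 2.2 w 55
106 [ 73. -30. -47.] [ 73.  32. -47.] mid 1.4 w 62
131 [ 65. -31. -47.] [ 65.  33. -47.] mid 1.0 w 63
156 [ 55. -31. -47.] [ 55.  32. -47.] mid 0.5 w 64
181 [ 46. -30. -47.] [ 46.  31. -47.] mid 0.1 w 61
206 [ 35. -28. -47.] [ 35.  28. -47.] mid 0.1 w 56
231 [ 25. -26. -47.] [ 25.  25. -47.] mid -0.3 w 51
```

```bash
python3 -m jog '-0.3 0.003 0.008 0.05 0;-0.3 0.003 0.008 0.15 0;-0.3 0.003 0.008 0.27 0;-0.3 0.003 0.008 0.37 0;-0.3 0.003 0.008 0.43 0;-0.3 0.003 0.008 0.46 0;-0.3 0.003 0.008 0.475 0;-0.3 0.003 0.008 0.475 0'
```

```text
clock: 19.27
eef_pos: [628.3, -87.1, 4.5]
orientation: [0.757, 0.653, 0.0, 0.0]
contact_force: [-0.3, -1.0, -1.3]
gripper_width: 46.1
grasp_force: 40.6
```

```bash
python3 -m jog '-0.3 0 -0.008 0 0;-0.3 0 -0.008 0.01 0;-0.3 0 -0.008 0.02 0;-0.3 0 -0.008 0.02 0'
```

```text
clock: 19.77
eef_pos: [626.6, -86.9, 1.5]
orientation: [0.758, 0.653, 0.0, -0.0]
contact_force: [-3.8, 1.2, 11.4]
gripper_width: 45.8
grasp_force: 41.6
```

```bash
python3 -m jog '-0.3 0 0 -0.015 0;-0.3 -0.01 0 -0.015 0;-0.3 -0.02 0 -0.015 0;-0.3 -0.025 0 -0.015 0;-0.3 -0.025 0 -0.015 0'
```

```text
clock: 20.4
eef_pos: [625.8, -90.1, 2.9]
orientation: [0.757, 0.653, 0.001, -0.001]
contact_force: [0.9, 6.1, 0.3]
gripper_width: 45.6
grasp_force: 40.3
```

```bash
python3 -m jog '-0.3 0.01 0 0.01 0;-0.3 0.01 0 0.01 0;0.2 0.01 0 0.01 0;0.4 0.01 0 0.01 0;0.5 0.01 0 0.01 0;0.5 0.01 0 -0.3 0;0.5 0.01 0 -0.7 0;0.5 0.01 0 -1 0'; python3 -m jog '0.5 -0.3 0 -0.1 0;0.5 -0.3 0 -0.1 0;0.5 -0.3 0 -0.1 0'
python3 - <<'E'
from fit import *
s=ctrl.read_state();print(s['eef_pos'])
w=cam('wrist');X=np.array([np.cos(f.x[2]),np.sin(f.x[2]),0]);Y=np.array([-X[1],X[0],0]);O=np.array([f.x[0],f.x[1],0])
for r in ctrl.outline_of('wrist','child_sole'):
    m=r['mask'].astype(np.uint8);cn=max(cv2.findContours(m,cv2.RETR_EXTERNAL,cv2.CHAIN_APPROX_NONE)[0],key=len)
    P=np.array([atz(w,*p[0],50)-O for p in cn]);a,b=P@X,P@Y
    rc=cv2.minAreaRect(np.c_[a,b].astype(np.float32));print(r['p'],a.min(),a.max(),b.min(),b.max(),rc)
for r in ctrl.outline_of('wrist','button_a_tip')[:2]: print(r['p'],np.round(r['location']))
E
```

```text
clock: 21.4
eef_pos: [625.6, -90.1, 190.0]
orientation: [0.758, 0.653, -0.0, 0.0]
contact_force: [1.2, 0.3, -0.0]
gripper_width: 64.0
grasp_force: 0.0
clock: 21.78
eef_pos: [616.7, -149.3, 207.8]
orientation: [0.758, 0.652, 0.0, -0.0]
contact_force: [-0.4, 1.0, -0.4]
gripper_width: 64.3
grasp_force: 0.0
[ 616.69360295 -149.34674463  207.8182626 ]
0.89 -342.2101504322898 -205.73131418070724 233.61740480961427 381.52926410728185 ((-271.0899353027344, 311.7730407714844), (63.20393753051758, 183.99810791015625), 39.71388626098633)
0.81 -193.95398712629222 -33.82036572207551 -33.23407250617989 33.89836790024898 ((-113.90509033203125, 0.5440025329589844), (67.08580017089844, 160.0160675048828), 89.76396179199219)
0.34 [342. 260.]
```

Run:
```python
from fit import *
w=cam('wrist')
for p in((-16,0,50),(-34,0,50),(-105,0,50)): print(np.round(proj(w,jw(f.x,p))[0]))
for r in ctrl.outline_of('wrist','child_sole'): 
    if r['p']>.5: print(r['p'],np.where(r['mask'].any(1))[0][[0,-1]])
s=cam('scene');X=np.array([np.cos(f.x[2]),np.sin(f.x[2]),0]);Y=np.array([-X[1],X[0],0]);O=np.array([f.x[0],f.x[1],0])
for n in('scene','side'):
    c=cam(n)
    for r in ctrl.outline_of(n,'child_sole'):
        ys,xs=np.where(r['mask']);P=np.array([atz(c,x,y,48)-O for x,y in zip(xs,ys)]);print(n,round(r['p'],2),(P@X).min(),(P@X).max(),(P@Y).min(),(P@Y).max())
```

```text
[326. -22.]
[326.   2.]
[326.  88.]
0.95 [  0 179]
0.62 [190 300]
scene 0.98 -194.28636516072038 -15.421386712211783 -41.15835893572358 31.558357225363842
scene 0.89 -341.6686144383372 -203.27933298493093 241.6500634544398 387.94721253725646
scene 0.42 -511.47492862804245 -447.00184212485436 123.81038567079429 175.44874491778378
side 0.94 -183.3220739489001 -9.258543959394531 -29.396759441591342 49.872925944362024
side 0.89 -371.9128940103646 -226.2332668428018 267.0453653136357 411.6133095082421
side 0.71 -19.934721872074846 177.5492214835008 -46.58415213150974 38.54756374847516
```

The picture edge cut off the toe in the wrist view. The scene camera puts the sole from -194 to -15 mm along the jig, which is right, and it is flat and straight with the arm clear. I'm handing it in.

```bash
python3 -c "
from rig import ctrl
print(ctrl.finish_job())"
```

```text
the job is handed in; nothing more can be done
None
```

I slid the sleeve one hole back (about 47 mm) until both buttons clicked out. The natural-coloured small sole was then laid flat and straight in the jig, heel to the block, and released; the job is handed in, with no verdict returned.

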